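Draw the turner out of the half-covered utensil box

ROBOT

A 6-joint arm with a two-finger parallel gripper is mounted at the origin on a cart in front of the work surface, level with it; the furniture and walls round the work are solid. World frame = base frame: x ahead of the robot, y to its left, z up, the work surface at z = 0. Lengths are in m, angles in rad, forces in N, time in s.
With the tool pointing down it reaches from about 0.35 to 0.775 m from the base axis. Payload 7.3 kg.
Tool frame: the origin (TCP) lies at the very end of the fingers, on their centre line; the grasp point (between the pads) lies 19 mm behind it (pinch_z is the distance from the TCP to the grasp point, in m); z points along the fingers, y is the line along which they close (so a half turn about z gives the same grasp; the last joint's range is limited). The gripper opens to 92 mm and grips with 3 to 60 N. Pads are 19 mm wide; open, the fingers measure 130 mm over their backs; the gripper's body (75 mm by 190 mm) begins 47 mm behind the grasp point.
Start: joints at [1.128, 0.342, 1.524, -0, 1.275, -0.146], TCP at [0.154, 0.502, 0.227] pointing down, gripper open.
Joint ranges: [-2.53, 2.53], [-0.77, 2.02], [0.04, 2.7], [-1, 4.14], [0.28, 2.66], [-3.11, 3.11]. Speed limits (rad/s): [2.57, 2.57, 3.14, 3.14, 3.14, 3.14].

INTERFACE

Orientations are given as [roll, pitch, yaw] about the fixed x, y, z axes, in that order (R = Rz(yaw) Ry(pitch) Rx(roll)).
In Python, from cell import * gives the robot as it stands.
- The arm moves only by the tool arm_command, never from a script. Its arguments are lists of equal length, an entry for each row: "fingers": the gripper command: -1 is fully open, 1 is shut, values between are in proportion; "travel": the shift along the tool's x, y, z in m, a list of three; "dr": the turn, a rotation vector about the tool's x, y, z in degrees, a list of three. In form: {"fingers": [fingers, ...], "travel": [[x, y, z], ...], "dr": [[wx, wy, wz], ...]}. A call has 1 to 8 rows; each row is the pose to reach, as a shift and turn from the pose commanded when the call began, along the tool's axes at that moment; what a row does not reach only later rows make up. A row lasts 1/12 s, in which the tool goes at most 41.7 mm and 7.16 degrees, less where a joint would pass 70% of its speed; a pose out of reach is approached as far as the arm can. A call with a gripper value outside its range is refused whole. The fingers move at their own pace and stop on an object; "squeeze" is the grip in N (left out, the last holds). Time passes only in rows, so rows that repeat a pose let the fingers close. It gives the time, the measured TCP pose, the force, the opening and the grip force at its end, in the units of the state.
- observe(): the state, without advancing time (a new reading comes with each control period).
- read_camera(name): name is "side" or "top" or "wrist"; returns a dict with "color" (420x560x3 uint8, blue, green, red), "z_map" (420x560 float32, m along the optical axis (not along the pixel's ray), 0 where there is no reading), "fx", "fy", "cx", "cy" (pixels), "R" (3x3) and "t" (3): a world point X has camera coordinates R X + t. Camera axes: x right, y down, z forward; pixel columns grow to the right and rows downward; lengths in m; the calibration is good to about 2 mm. A picture is of the moment at which its call begins.
- hand_in(): hands the job in; it is judged then, once.
The state is a dict: "time": time; "qpos": joint angles; "qvel": joint speeds; "joint_efforts": joint torques, N m; "tool_pos": TCP position; "tool_rot": TCP orientation; "contact_force": force on the tool from outside, world axes, zero at the start; "torque": the same for the moment, N m; "opening": finger opening in m; "grip_force": force on a finger pad.
Only numpy, scipy, OpenCV 4.12 (cv2) and the standard library are available. Lean on these libraries where they do the work, as an engineer would, in place of code of your own. Each camera call takes 0.05 s, during which the arm holds its last target. There are 200 camera calls.

TASK

Take the turner (slotted spatula) out of the grey utensil box: its handle end is caught under the steel cover, so tip the blade end up and draw it out slantwise through the open part, without wrenching it against the box or knocking over or shifting the tin, the mill and the spice jar beside it. Finish while still holding the turner in the gripper, still and about level, with all of it at least a hand's breadth (10 cm) above the top of the box; do not put it down or let go.

Things in the scene. Friction and masses are not known exactly. Their poses are not given: they have to be found in the camera images.
- box: Grey open-topped plastic utensil box, fixed to the worktop, 362 x 178 mm outside, 70 mm high, walls 4 mm, floor 5 mm thick. Origin: centre of its underside. Own x along its length, z up. A fixed steel cover roofs the 91 mm at its -x end (its near right end). The rest of the top, 267 x 170 mm, is open; the +x end wall stands 70 mm high.
- cover_edge (a point): Middle of the lower edge of the cover's free end, in the box frame at x = -90, y = 0, z = 70 mm. The cover spans x = -181 to -90 mm, is 184 mm wide and 4 mm thick (z 70 to 74 mm); a bead on it at x = -165 reaches z = 79 mm.
- turner: Slotted turner, 338 mm long, 0.08 kg, flat on the box floor, handle end under the cover, blade at the open end. Origin: mid-length, underside; own x from handle to blade, z up. Black handle x = -169 to -44 mm, 24 mm wide, z 1 to 21; steel shaft x = -54 to 84 mm, 10 mm wide, rising within z 8 to 24 mm; blade x = 78 to 169 mm, 76 mm wide, 5 to 9 mm thick.
- turner_shaft (a point): Point on the shaft to grip, turner frame x = 15, y = 0, z = 16 mm; the shaft is 10 mm wide (across own y).
- turner_tip (a point): Blade end of the turner, turner frame x = 169, z = 4 mm.
- turner_butt (a point): Handle end of the turner, turner frame x = -169, z = 11 mm.
- tin: Food tin, 75 mm diameter, 58 mm high, standing beside the box; bystander. Origin: centre of its underside.
- mill: Wooden pepper mill, 58 mm diameter, 160 mm high, standing beside the box; bystander. Origin: centre of its underside.
- jar: Spice jar with a brown-gold cap, 42 mm diameter, 96 mm high, standing beside the box; bystander. Origin: centre of its underside.

How it is judged:
By the outcome, as a careful person would: the job done as asked, in the order asked, and still so for the second after the job is handed in, while the arm keeps its last pose, push and grip.
It also fails if it takes over 40 s, if anything falls off the work surface, if the arm or the gripper's body presses on something with over 40 N, if the wrist force passes 120 N, or if a joint passes its speed limit or range.

## Working session

There is one attempt and no reset: what is moved stays moved. The work goes in short steps, Python scripts to look and compute and a tool call to move; the robot and the scene stay as the last step left them, time stands still between calls to the robot, and variables do not carry over. Pictures are saved under pics/ and viewed, at most 10 in all, crops included, and the job is handed in when it is done.

Besides the shell and the picture viewer there is one more tool, called after "Call:" as name(argument=value, ...) on one line, values as JSON. arm_command: Moves the arm, as the interface text tells. Its arguments: {"type":"object","properties":{"fingers":{"type":"array","items":{"type":"number"}},"travel":{"type":"array","items":{"type":"array","items":{"type":"number"}}},"dr":{"type":"array","items":{"type":"array","items":{"type":"number"}}},"squeeze":{"type":"number"}},"required":["fingers","travel","dr"]}

```bash
mkdir -p pics; ls
python3 - <<'E'
from cell import *
import cv2,numpy as np
s=observe();print({k:np.round(v,3) for k,v in s.items()})
for n in("top","side"):
    c=read_camera(n);cv2.imwrite(f"pics/{n}0.png",c["color"]);np.savez(f"pics/{n}0.npz",**c)
    print(n,c["fx"],c["cx"],c["cy"],(-c["R"].T@c["t"]).round(3),c["R"].round(3).tolist())
E
```

```text
pics
{'time': np.float64(0.0), 'qpos': array([ 1.128,  0.343,  1.525, -0.   ,  1.275, -0.146]), 'qvel': array([-0.001, -0.   , -0.   , -0.001, -0.001, -0.001]), 'joint_efforts': array([-2.0000e-03, -4.3125e+01, -2.4422e+01,  7.2000e-02,  5.6000e-02,
       -0.0000e+00]), 'tool_pos': array([0.153, 0.502, 0.226]), 'tool_rot': array([-3.14 , -0.   ,  2.845]), 'contact_force': array([-0.028, -0.187,  0.408]), 'torque': array([ 0.029, -0.011, -0.02 ]), 'grip_force': np.float64(0.0), 'opening': np.float64(0.092)}
top 430.4410766999168 283.2808734046615 203.88222662340044 [ 0.45  -0.032  1.035] [[0.004, -1.0, 0.02], [-0.989, -0.007, -0.149], [0.149, -0.019, -0.989]]
side 495.9707367482131 270.6544589214161 214.0029370157922 [ 0.577 -0.935  0.786] [[0.999, -0.032, -0.018], [-0.034, -0.631, -0.775], [0.013, 0.775, -0.632]]
```

View pics/top0.png

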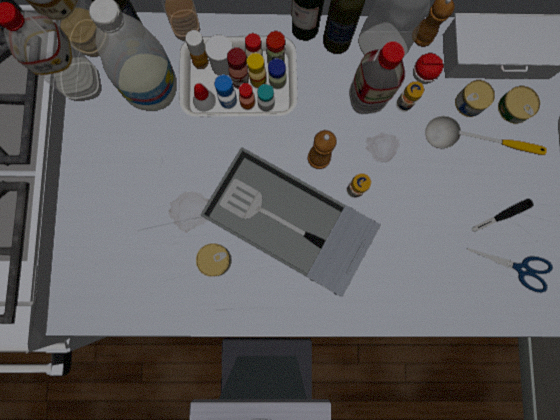

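View pics/side0.png

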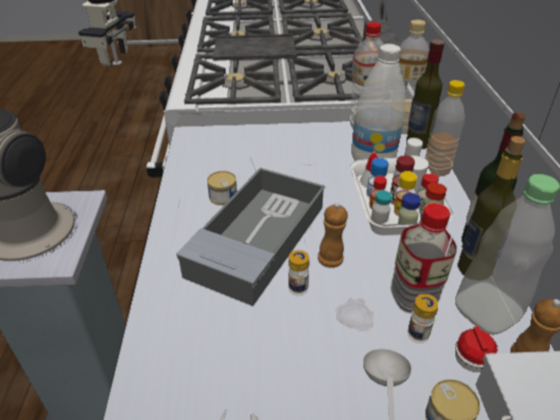

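The top view shows the box with outer corners near (242,150), (203,215), (340,293) and (380,225). The cover is at lower right, the blade is at (240,200), the shaft runs from (260,208) to (305,233), and the handle runs under the cover at (315,240). The tin is at (213,260), the mill at (322,148) and the jar at (360,185). The side view agrees: box (255,230), tin (222,187), mill (333,235), jar (299,270).

```bash
cat > h.py <<'E'
import numpy as np,cv2
def ray(c,u,v,z):
    d=c["R"].T@np.array([(u-c["cx"])/c["fx"],(v-c["cy"])/c["fy"],1]);o=-c["R"].T@c["t"]
    return o+d*(z-o[2])/d[2]
def cloud(c):
    v,u=np.mgrid[:420,:560];Z=c["z_map"]
    P=np.stack([(u-c["cx"])/c["fx"]*Z,(v-c["cy"])/c["fy"]*Z,Z],-1)
    return (P-c["t"])@c["R"]
E
python3 - <<'E'
from h import *
c=dict(np.load("pics/top0.npz"));P=cloud(c);np.set_printoptions(precision=4,suppress=True)
z=P[...,2]
# box: rim+cover pts at z .06-.085 within region
m=(z>.055)&(z<.085)&(c["z_map"]>0);m[:140]=0;m[305:]=0;m[:,:195]=0;m[:,390:]=0
n,l,st,_=cv2.connectedComponentsWithStats(m.astype(np.uint8));
k=1+np.argmax(st[1:,4]);print(st[1:].tolist(),np.median(z[l==k]))
r=cv2.minAreaRect(P[l==k][:,:2].astype(np.float32));print(r);b=cv2.boxPoints(r);print(b)
for uv in[(242,150),(203,215),(340,293),(380,225)]:print(uv,ray(c,*uv,.07))
# bystanders
for nm,(u,v),h in[("tin",(213,260),.058),("mill",(322,148),.16),("jar",(360,185),.096)]:
    w=(z>.02)&(c["z_map"]>0);w2=np.zeros_like(w);w2[v-28:v+28,u-22:u+22]=1
    w=w&w2&(l!=k);n2,l2,s2,_=cv2.connectedComponentsWithStats(w.astype(np.uint8));kk=1+np.argmax(s2[1:,4]);q=P[l2==kk]
    top=q[q[:,2]>q[:,2].max()-.012];print(nm,q[:,2].max(),cv2.minEnclosingCircle(top[:,:2].astype(np.float32)),cv2.minEnclosingCircle(q[:,:2].astype(np.float32)))
# turner
g=c["color"].astype(int);
w=np.zeros((420,560),bool);w[165:260,212:330]=1
inside=w&(z<.05)
br=(g.min(2)>np.median(g[inside].min(1))+40)&inside
n3,l3,s3,_=cv2.connectedComponentsWithStats(br.astype(np.uint8));k3=1+np.argmax(s3[1:,4]);print(s3[k3])
q=P[l3==k3];print("blade+shaft",len(q));
cen=ray(c,242,208,0)
d=(np.array(r[0])); 
mu=q.mean(0);U,S,V=np.linalg.svd((q-mu)[:,:2]);a=V[0];a=a if a@(mu[:2]-d)>0 else -a
t=(q[:,:2]-d)@a;print("axis",a,np.degrees(np.arctan2(a[1],a[0])),"tip t",t.max(),t.min())
for lo in np.arange(t.min(),t.max(),.015):
    s=q[(t>=lo)&(t<lo+.015)];lat=(s[:,:2]-d)@[-a[1],a[0]];print(round(lo,3),len(s),s.mean(0),lat.min(),lat.max(),np.median(s[:,2]))
bk=(g.max(2)<45)&inside;n,l4,s4,ce=cv2.connectedComponentsWithStats(bk.astype(np.uint8));i=1+np.argmax(s4[1:,4]);print(s4[i],ce[i],P[l4==i].mean(0))
E
```

```text
[[201, 147, 180, 150, 4578], [312, 146, 19, 15, 116], [353, 177, 1, 1, 1], [352, 179, 1, 1, 1], [350, 181, 16, 14, 52], [196, 243, 33, 33, 613]] 0.07436122907371527
((0.560711145401001, -0.06572255492210388), (0.36514559388160706, 0.18738961219787598), 60.521995544433594)
[[ 0.3893 -0.1786]
 [ 0.5524 -0.2708]
 [ 0.7321  0.0471]
 [ 0.569   0.1393]]
(242, 150) [0.721  0.0457 0.07  ]
(203, 215) [0.5694 0.1305 0.07  ]
(340, 293) [ 0.3981 -0.176   0.07  ]
(380, 225) [ 0.5492 -0.2691  0.07  ]
tin 0.0638635786670805 ((0.47118404507637024, 0.10841558128595352), 0.037435851991176605) ((0.47129929065704346, 0.10826807469129562), 0.03756013512611389)
mill 0.16408693976023858 ((0.7273053526878357, -0.14056456089019775), 0.007719552610069513) ((0.7238257527351379, -0.1380062699317932), 0.027190599590539932)
jar 0.10349142059394588 ((0.6442734003067017, -0.22482624650001526), 0.02111472748219967) ((0.6437743902206421, -0.22429624199867249), 0.021842150017619133)
[212 224  63  36 820]
blade+shaft 820
axis [0.4693 0.8831] 62.01360934717938 tip t 0.16185804793104652 -0.009293114921513376
-0.009 17 [ 
[... 491 characters left out ...]
0008] 0.09227530314459538 0.1412789677816755 0.0009513731562837239
0.081 96 [0.5032 0.0645 0.0009] 0.09162229079035646 0.13711316341682503 0.0011192918375354534
0.096 79 [0.5141 0.076  0.0011] 0.09104915777796056 0.12509648666046394 0.0011940848534929766
0.111 80 [0.5219 0.0888 0.0008] 0.0908074577730877 0.1228172361508152 0.0008323985933845459
0.126 91 [0.5279 0.1027 0.0008] 0.0901811581400798 0.12751293441769904 0.0009186939996846392
0.141 72 [0.5372 0.1132 0.0006] 0.08958847566329424 0.12866470626412232 0.00046646699255970957
0.156 10 [ 0.5518  0.1188 -0.0005] 0.08987603199777415 0.10153322839626908 -0.0004932457217551703
[259 165  71  40 266] [295.5338 183.8271] [ 0.6508 -0.0797  0.0287]
```

```bash
cat >> h.py <<'E'
BC=np.array([.5605,-.0657,0]);BY=np.radians(60.5)
BR=np.array([[np.cos(BY),-np.sin(BY),0],[np.sin(BY),np.cos(BY),0],[0,0,1]])
E
python3 - <<'E'
from h import *
np.set_printoptions(precision=4,suppress=True)
for n in("top","side"):
    c=dict(np.load(f"pics/{n}0.npz"));P=cloud(c);Q=(P-BC)@BR
    ins=(Q[...,0]>-.1)&(Q[...,0]<.172)&(abs(Q[...,1])<.08)&(Q[...,2]<.05)&(c["z_map"]>0)
    g=c["color"].astype(int).min(2);fl=np.median(g[ins]);print(n,"floor g",fl,"z",np.median(Q[ins][:,2]))
    for nm,m in(("bright",ins&(g>fl+30)),("dark",ins&(c["color"].max(2)<fl-45))):
        k,l,s,_=cv2.connectedComponentsWithStats(m.astype(np.uint8));i=1+np.argmax(s[1:,4]);q=Q[l==i];print(nm,s[i])
        for lo in np.arange(-.1,.18,.02):
            w=q[(q[:,0]>=lo)&(q[:,0]<lo+.02)]
            if len(w)>2:print(round(lo+.01,3),len(w),"ymean",w[:,1].mean(),w[:,1].min(),w[:,1].max(),"z",np.median(w[:,2]))
        print("xrange",q[:,0].min(),q[:,0].max())
c=dict(np.load("pics/top0.npz"))
cv2.imwrite("pics/crop.png",cv2.resize(c["color"][140:300,190:390],None,fx=4,fy=3.75,interpolation=2)[:600])
E
```

```text
top floor g 89.0 z 0.006611964707045091
bright [220 180  37  37 440]
0.11 91 ymean 0.007556524396378577 -0.027431924285181826 0.04548319035055907 z 0.008185000906922053
0.13 123 ymean 0.00591425428909996 -0.027468129273288306 0.04546293396782667 z 0.008445643076853296
0.15 148 ymean 0.009017706772169272 -0.02740220089583036 0.04628916727145963 z 0.010477896691150367
0.17 78 ymean 0.011730928468114906 -0.026454837880465615 0.04542054961187651 z 0.011155492245120953
xrange 0.10427090315597805 0.16835763300408554
dark [304 232  21  16 157]
-0.09 55 ymean 0.007118699608054533 -0.0036240047789385154 0.017006512763616987 z 0.025710724157499008
-0.07 64 ymean 0.007490629945143118 -0.0018479885010870278 0.016030682391618093 z 0.02618763137557814
-0.05 38 ymean 0.007216080090023099 0.0002209422500788598 0.013832403966345181 z 0.026667795410804142
xrange -0.09374872180916816 -0.04499427321118991
side floor g 115.0 z 0.004058152454696276
bright [246 194  52  49 584]
-0.03 23 ymean 0.007504980491958187 0.002743960826523319 0.011953542145249473 z 0.02214472141035412
-0.01 28 ymean 0.0092646988657
[... 484 characters left out ...]
02464643143666 -0.021923459025045024 0.042282065725637044 z 0.010109451317303434
0.11 103 ymean 0.010395706654213112 -0.028037025390050575 0.04785336486981826 z 0.00546598901412797
0.13 110 ymean 0.010305801760110051 -0.028690068424242862 0.048629119740912274 z 0.005739912223394001
0.15 119 ymean 0.009405800450817629 -0.02908131450503478 0.04880193320368271 z 0.007790541268363422
0.17 61 ymean 0.010560173114619254 -0.023956100299555333 0.045780583660071594 z 0.007814269022848735
xrange -0.03965173236717249 0.17160092943431318
dark [268 184   2   3   4]
0.17 4 ymean 0.062282309965352736 0.060294745432063944 0.06339703961985765 z 0.02932665702743409
xrange 0.1696519606191477 0.1715622944578988
```

View pics/crop.png

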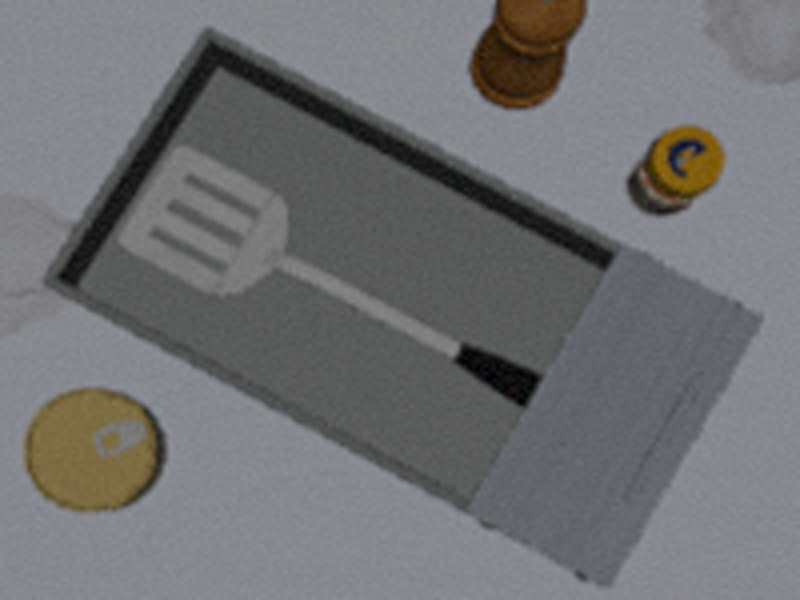

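The crop shows the turner nearly parallel to the box: blade end about 9 mm from the +x wall, shaft from (275,262) to (460,352), and handle going under the cover at (540,390). In the box frame the turner origin is about (0, 0.008).

Moving above the shaft now.

Call:
arm_command(fingers=[-1, -1, -1, -1, -1, -1, -1, -1], travel=[[-0.26, -0.19, 0], [-0.26, -0.19, 0], [-0.26, -0.19, 0], [-0.26, -0.19, 0], [-0.26, -0.19, 0], [-0.26, -0.19, 0], [-0.26, -0.19, 0], [-0.26, -0.19, 0]], dr=[[0, 0, 50], [0, 0, 50], [0, 0, 50], [0, 0, 50], [0, 0, 50], [0, 0, 50], [0, 0, 50], [0, 0, 50]])

```text
time: 0.77
tool_pos: [0.3478, 0.2418, 0.2266]
tool_rot: [-3.142, 0.001, 1.965]
contact_force: [0.6, -0.1, 0.6]
opening: 0.0915
grip_force: 0.0
```

```bash
cat >> h.py <<'E'
from scipy.spatial.transform import Rotation as Ro
def rel(s,pbox,tilt=0,by=None):
    """tool travel/dr from current pose to TCP at box-frame point, tool x along box x, tilted blade-up"""
    R=Ro.from_euler("xyz",s["tool_rot"]).as_matrix()
    a=np.radians(tilt)
    G=BR@np.diag([1,-1,-1.])@Ro.from_rotvec([0,a,0]).as_matrix()
    d=R.T@(BC+BR@np.array(pbox)-s["tool_pos"])
    return d.round(4),np.degrees(Ro.from_matrix(R.T@G).as_rotvec()).round(2)
def inbox(s):return ((s["tool_pos"]-BC)@BR).round(4)
E
python3 - <<'E'
from cell import *
from h import *
s=observe();print(s["time"],s["tool_pos"],s["tool_rot"],s["qpos"].round(3),rel(s,[.015,.0085,.17]))
E
```

```text
0.7667 [0.34775738 0.24177171 0.22662201] [-3.14153973e+00  5.53805447e-04  1.96452018e+00] [ 4.270e-01  1.550e-01  1.779e+00 -1.000e-03  1.208e+00  3.300e-02] (array([-0.3496,  0.0851,  0.0568]), array([1.000e-02, 3.000e-02, 5.206e+01]))
```

Call:
arm_command(fingers=[-1, -1, -1, -1, -1, -1, -1, -1], travel=[[-0.325, 0.08, 0], [-0.325, 0.08, 0], [-0.325, 0.08, 0], [-0.325, 0.08, 0], [-0.325, 0.08, 0], [-0.325, 0.08, 0], [-0.325, 0.08, 0], [-0.325, 0.08, 0]], dr=[[0, 0, 50], [0, 0, 50], [0, 0, 50], [0, 0, 50], [0, 0, 50], [0, 0, 50], [0, 0, 50], [0, 0, 50]])

```text
time: 1.43
tool_pos: [0.5471, -0.0245, 0.2264]
tool_rot: [-3.141, 0.0, 1.092]
contact_force: [1.0, -0.7, 0.4]
opening: 0.092
grip_force: 0.0
```

Run:
```python
from cell import *
from h import *
s=observe();print(s["time"],s["tool_pos"],s["tool_rot"],s["qvel"].round(3),s["qpos"].round(3),inbox(s),rel(s,[.015,.0085,.12]))
```

```text
1.4333 [ 0.54706313 -0.02448157  0.22636603] [-3.14094726e+00  1.21328579e-05  1.09243505e+00] [-0.649  0.565 -0.858  0.005  0.288 -0.818] [-0.185  0.384  1.461  0.     1.297  0.294] [0.0293 0.032  0.2264] (array([-0.0151,  0.023 ,  0.1064]), array([-0.04,  0.  ,  2.09]))
```

Call:
arm_command(fingers=[-1, -1, -1], travel=[[0, 0, 0], [0, 0, 0], [0, 0, 0]], dr=[[0, 0, 0], [0, 0, 0], [0, 0, 0]])

```text
time: 1.68
tool_pos: [0.5457, -0.0223, 0.226]
tool_rot: [-3.14, 0.0, 1.099]
contact_force: [0.5, -0.2, -0.8]
opening: 0.092
grip_force: 0.0
```

Run:
```python
from cell import *
from h import *
s=observe();print(s["time"],s["qvel"].round(3),inbox(s),rel(s,[.015,.0085,.12]))
c=read_camera("wrist");cv2.imwrite("pics/w1.png",c["color"]);np.savez("pics/w1.npz",**c);print(c["R"].round(2).tolist(),(-c["R"].T@c["t"]))
```

```text
1.6833 [ 0.026 -0.022  0.011 -0.002  0.001  0.002] [0.0305 0.0342 0.226 ] (array([-0.0166,  0.0252,  0.106 ]), array([-0.11,  0.01,  2.48]))
[[0.89, -0.45, -0.0], [-0.43, -0.85, 0.31], [-0.14, -0.28, -0.95]] [0.58401879 0.05358919 0.38474465]
```

View pics/w1.png

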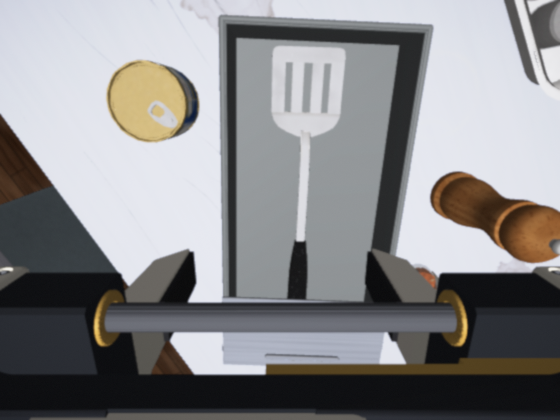

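The wrist view shows the blade (272–345, 45–137), the shaft from (306,137) to (301,240), the handle from (300,242), and the far rim corners at about (220,17) and (432,26).

Run:
```python
from h import *
np.set_printoptions(precision=4,suppress=True)
c=dict(np.load("pics/w1.npz"));b=lambda p:(p-BC)@BR
g=c["color"].astype(int).min(2)
for v in range(60,120,15):
    m=np.where(g[v,255:375]>175)[0]+255;print("blade",v,m.min(),m.max(),[b(ray(c,u,v,.010))for u in(m.min(),m.max())])
for v in range(140,240,12):
    m=np.where(g[v,280:330]>165)[0]+280
    if len(m):print("shaft",v,m.min(),m.max(),b(ray(c,(m.min()+m.max())/2,v,.022)))
for v in range(244,295,10):
    m=np.where(c["color"][v,270:330].max(1)<70)[0]+270;print("handle",v,m.min(),m.max(),b(ray(c,(m.min()+m.max())/2,v,.026)))
for p in[(220,17),(432,26)]:print("corner",b(ray(c,*p,.07)))
col=g[:,308];print("tip",[b(ray(c,308,v,.01)) for v in (46,)],"shaft/handle joint",b(ray(c,300,241,.024)))
Q=(cloud(c)-BC)@BR
m=(c["z_map"]>0)&(abs(Q[...,2]-.07)<.006)&(abs(Q[...,0])<.2)&(abs(Q[...,1])<.11);m[235:]=0
for lo in(-.0,.05,.1):
    w=Q[m&(Q[...,0]>lo)&(Q[...,0]<lo+.05)];print("rim y",lo,np.percentile(w[:,1],[1,99]) if len(w) else 0)
```

```text
blade 60 272 344 [array([0.1564, 0.0495, 0.01  ]), array([ 0.1597, -0.0258,  0.01  ])]
blade 75 272 343 [array([0.1418, 0.0489, 0.01  ]), array([ 0.1452, -0.0263,  0.01  ])]
blade 90 272 342 [array([0.1269, 0.0484, 0.01  ]), array([ 0.1302, -0.0268,  0.01  ])]
blade 105 271 340 [array([0.1115, 0.0489, 0.01  ]), array([ 0.1148, -0.0262,  0.01  ])]
shaft 140 300 309 [0.0769 0.0109 0.022 ]
shaft 152 300 309 [0.0639 0.01   0.022 ]
shaft 164 299 308 [0.0506 0.0102 0.022 ]
shaft 176 299 308 [0.037  0.0093 0.022 ]
shaft 188 298 307 [0.023  0.0095 0.022 ]
shaft 200 298 307 [0.0088 0.0086 0.022 ]
shaft 212 297 306 [-0.0059  0.0088  0.022 ]
shaft 224 296 305 [-0.0208  0.009   0.022 ]
shaft 236 296 304 [-0.0362  0.0087  0.022 ]
handle 244 294 305 [-0.0448  0.0089  0.026 ]
handle 254 292 305 [-0.058   0.0093  0.026 ]
handle 264 290 306 [-0.0714  0.0091  0.026 ]
handle 274 289 306 [-0.0851  0.0089  0.026 ]
handle 284 288 305 [-0.0991  0.0093  0.026 ]
handle 294 288 305 [-0.1134  0.0084  0.026 ]
corner [0.1813 0.093  0.07  ]
corner [ 0.1824 -0.0878  0.07  ]
tip [array([0.1713, 0.0128, 0.01  ])] shaft/handle joint [-0.0418  0.0084  0.024 ]
rim y -0.0 [-0.089   0.0939]
rim y 0.05 [-0.089  0.094]
rim y 0.1 [-0.0888  0.094 ]
```

Call:
arm_command(fingers=[-1, -1, -1, -1, -1, -1, -1], travel=[[-0.014, 0.025, 0.03], [-0.014, 0.025, 0.07], [-0.014, 0.025, 0.1], [-0.014, 0.025, 0.12], [-0.014, 0.025, 0.126], [-0.014, 0.025, 0.126], [-0.014, 0.025, 0.126]], dr=[[-0.1, 0, 2], [-0.1, 0, 2], [-0.1, 0, 2], [-0.1, 0, 2], [-0.1, 0, 2], [-0.1, 0, 2], [-0.1, 0, 2]])

```text
time: 2.32
tool_pos: [0.5628, -0.0455, 0.102]
tool_rot: [3.138, -0.001, 1.066]
contact_force: [-0.1, -0.9, -0.4]
opening: 0.0918
grip_force: 0.0
```

Run:
```python
from cell import *
from h import *
s=observe();print(s["time"],s["qvel"].round(3),inbox(s),rel(s,[.017,.0092,.011]))
c=read_camera("wrist");cv2.imwrite("pics/w2.png",c["color"])
```

```text
2.3167 [-0.006 -0.018 -0.024 -0.001 -0.001  0.001] [0.0187 0.008  0.102 ] (array([-0.0017, -0.0016,  0.091 ]), array([ 0.18, -0.04,  0.57]))
```

View pics/w2.png

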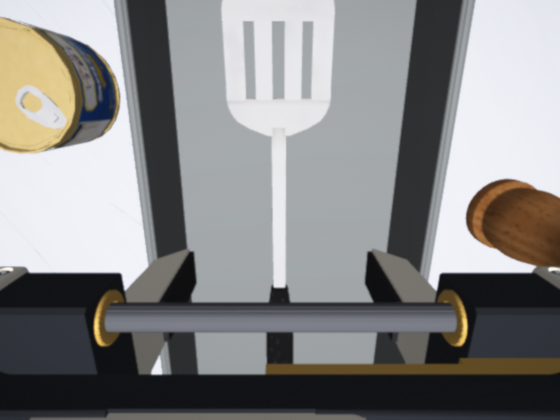

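The shaft is centred between the fingers (column 280), so I'm going straight down.

Call:
arm_command(fingers=[-1, -1, -1, -1, -1, -1, -1], travel=[[0, 0, 0.03], [0, 0, 0.055], [0, 0, 0.07], [0, 0, 0.08], [0, 0, 0.087], [0, 0, 0.091], [0, 0, 0.091]], dr=[[0, 0, 0], [0, 0, 0], [0, 0, 0], [0, 0, 0], [0, 0, 0], [0, 0, 0], [0, 0, 0]])

```text
time: 2.95
tool_pos: [0.5629, -0.0464, 0.0101]
tool_rot: [3.139, -0.0, 1.065]
contact_force: [1.2, 0.2, 0.1]
opening: 0.0916
grip_force: 0.0
```

Call:
arm_command(fingers=[1, 1, 1, 1, 1, 1, 1, 1], travel=[[0, 0, 0], [0, 0, 0], [0, 0, 0], [0, 0, 0], [0, 0, 0], [0, 0, 0], [0, 0, 0], [0, 0, 0]], dr=[[0, 0, 0], [0, 0, 0], [0, 0, 0], [0, 0, 0], [0, 0, 0], [0, 0, 0], [0, 0, 0], [0, 0, 0]], squeeze=35)

```text
time: 3.62
tool_pos: [0.5625, -0.0464, 0.0097]
tool_rot: [3.14, -0.0, 1.065]
contact_force: [0.2, -0.0, 0.3]
opening: 0.0431
grip_force: 0.0
```

Run:
```python
from cell import *
from h import *
s=observe();print(s["time"],s["contact_force"],s["opening"],s["grip_force"],s["qvel"].round(3),inbox(s),s["qpos"].round(2),rel(s,[.017,.0092,.011]))
```

```text
3.6167 [ 0.16163585 -0.04517173  0.32897592] 0.04313502465762931 0.0 [0.002 0.    0.    0.    0.002 0.001] [0.0178 0.0078 0.0097] [-0.22  0.67  1.66 -0.    0.82  0.29] (array([-0.0008, -0.0014, -0.0013]), array([ 0.1 , -0.01,  0.49]))
```

Call:
arm_command(fingers=[1, 1, 1, 1, 1, 1, 1, 1], travel=[[0, 0, 0], [0, 0, 0], [0, 0, 0], [0, 0, 0], [0, 0, 0], [0, 0, 0], [0, 0, 0], [0, 0, 0]], dr=[[0, 0, 0], [0, 0, 0], [0, 0, 0], [0, 0, 0], [0, 0, 0], [0, 0, 0], [0, 0, 0], [0, 0, 0]])

```text
time: 4.28
tool_pos: [0.5624, -0.0464, 0.0097]
tool_rot: [3.14, -0.0, 1.065]
contact_force: [-0.4, 0.3, 0.4]
opening: 0.0097
grip_force: 35.0
```

Run:
```python
from cell import *
from h import *
s=observe();print(s["time"],s["contact_force"],s["opening"],s["grip_force"],inbox(s))
# plan: TCP offset from butt pivot; tilt about butt, then draw
s2=dict(s)
p0=inbox(s);piv=np.array([-.168,p0[1],.006])
for lift,fx,t,d in[(0.008,.003,0,0),(.008,.004,6,0),(.008,.006,12,0),(.008,.008,18,0),(.008,.008,18,.04),(.008,.008,18,.08),(.008,.008,18,.115)]:
    a=np.radians(t);r=p0-piv
    q=piv+np.array([np.cos(a)*r[0]-np.sin(a)*r[2],0,np.sin(a)*r[0]+np.cos(a)*r[2]])+[fx+d*np.cos(a),0,lift+d*np.sin(a)]
    dl=q-p0;print(t,d,"travel(tool start axes)",dl[0].round(4),0,(-dl[2]).round(4))
```

```text
4.2833 [-0.37350533  0.29566418  0.36411724] 0.0097030667734875 35.000009816139936 [0.0178 0.0079 0.0097]
0 0 travel(tool start axes) 0.003 0 -0.008
6 0 travel(tool start axes) 0.0026 0 -0.0274
12 0 travel(tool start axes) 0.0012 0 -0.0465
18 0 travel(tool start axes) -0.0022 0 -0.0652
18 0.04 travel(tool start axes) 0.0358 0 -0.0776
18 0.08 travel(tool start axes) 0.0738 0 -0.09
18 0.115 travel(tool start axes) 0.1071 0 -0.1008
```

Call:
arm_command(fingers=[1, 1, 1, 1, 1, 1, 1, 1], travel=[[0.001, 0, -0.003], [0.003, 0, -0.008], [0.003, 0, -0.013], [0.003, 0, -0.018], [0.003, 0, -0.022], [0.0026, 0, -0.0274], [0.0026, 0, -0.0274], [0.0026, 0, -0.0274]], dr=[[0, 0, 0], [0, 0, 0], [0, 1.5, 0], [0, 3, 0], [0, 4.5, 0], [0, 6, 0], [0, 6, 0], [0, 6, 0]])

```text
time: 4.95
tool_pos: [0.5639, -0.0444, 0.0377]
tool_rot: [3.139, -0.104, 1.064]
contact_force: [0.9, -1.5, -0.1]
opening: 0.0094
grip_force: 35.0
```

Run:
```python
from cell import *
from h import *
s=observe();print(s["time"],s["contact_force"],s["torque"],s["opening"],s["grip_force"],inbox(s),s["qpos"].round(2))
c=read_camera("side");cv2.imwrite("pics/s3.png",cv2.resize(c["color"][120:330,120:400],None,fx=2,fy=2))
```

```text
4.95 [ 0.9318277  -1.47721932 -0.13764008] [-0.10109707  0.07131687 -0.00810939] 0.009411289584455364 34.999842073302716 [0.0202 0.0075 0.0377] [-0.27  0.61  1.67  0.14  0.83  0.14]
```

View pics/s3.png

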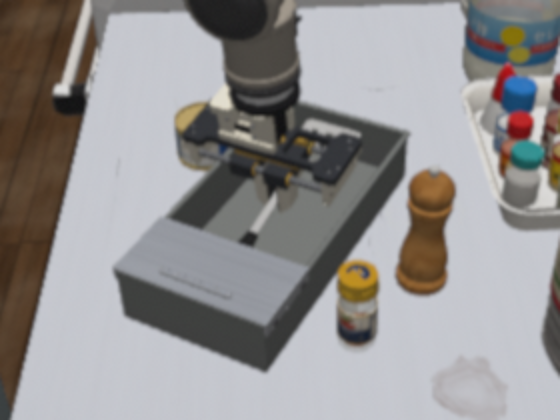

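Call:
arm_command(fingers=[1, 1, 1, 1, 1, 1, 1, 1], travel=[[0.0005, 0, -0.006], [0.0005, 0, -0.012], [0.0005, 0, -0.019], [0.0005, 0, -0.025], [0, 0, -0.032], [-0.001, 0, -0.038], [-0.001, 0, -0.038], [-0.001, 0, -0.038]], dr=[[0, 2, 0], [0, 4, 0], [0, 6, 0], [0, 8, 0], [0, 10, 0], [0, 12, 0], [0, 12, 0], [0, 12, 0]])

```text
time: 5.67
tool_pos: [0.5611, -0.0486, 0.0746]
tool_rot: [3.14, -0.313, 1.064]
contact_force: [-0.3, -0.6, -0.9]
opening: 0.0097
grip_force: 35.0
```

Run:
```python
from cell import *
from h import *
np.set_printoptions(precision=4,suppress=True)
s=observe();print(s["time"],s["contact_force"],s["torque"],s["tool_rot"],s["opening"],s["grip_force"],inbox(s),s["qpos"].round(2))
c=read_camera("wrist");cv2.imwrite("pics/w4.png",c["color"])
# turner in tool frame: shaft/blade height from depth
R=Ro.from_euler("xyz",s["tool_rot"]).as_matrix();P=cloud(c);T=(P-s["tool_pos"])@R
for u,v in[(280,110),(280,150),(279,180),(279,210),(279,240)]:
    w=T[v-2:v+3,u-2:u+3].reshape(-1,3);b=(P[v,u]-BC)@BR;print(u,v,np.median(w,0),b)
```

```text
5.6667 [-0.26   -0.5747 -0.8994] [-0.2708  0.1768  0.002 ] [ 3.1401 -0.3129  1.0643] 0.00966313362620573 34.999934162478894 [0.0151 0.0079 0.0746] [-0.4   0.55  1.72  0.41  0.88 -0.15]
280 110 [ 0.0815 -0.0008 -0.0012] [0.0921 0.0094 0.1016]
280 150 [ 0.0642 -0.0008 -0.0081] [0.0736 0.0092 0.1028]
279 180 [ 0.0514 -0.0013 -0.0134] [0.0598 0.0095 0.1045]
279 210 [ 0.0387 -0.0012 -0.0178] [0.0464 0.0094 0.1033]
279 240 [ 0.0246 -0.0012 -0.0197] [0.0326 0.0093 0.1018]
```

View pics/w4.png

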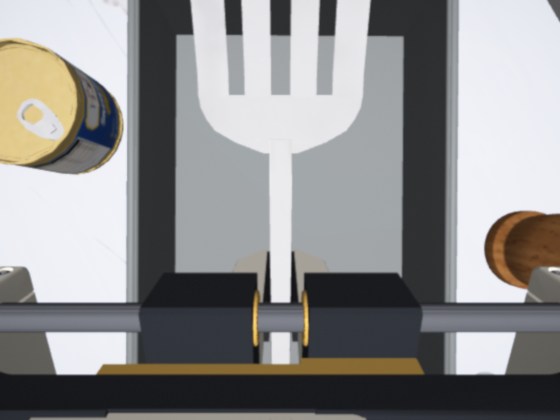

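The turner rests in the grip as modelled: blade and shaft depths match, and it is tilted 18°. Drawing it along its own axis.

Call:
arm_command(fingers=[1, 1, 1, 1], travel=[[0.008, 0, 0], [0.018, 0, 0], [0.028, 0, 0], [0.035, 0, 0]], dr=[[0, 0, 0], [0, 0, 0], [0, 0, 0], [0, 0, 0]])

```text
time: 6.05
tool_pos: [0.5781, -0.0175, 0.0861]
tool_rot: [3.139, -0.314, 1.067]
contact_force: [-0.0, 0.3, -1.3]
opening: 0.0092
grip_force: 35.0
```

Run:
```python
from cell import *
from h import *
s=observe();print(s["time"],s["contact_force"].round(2),s["torque"].round(3),s["tool_rot"],s["opening"],s["grip_force"],inbox(s),s["qpos"].round(2))
```

```text
6.05 [-0.03  0.28 -1.26] [-0.254  0.215  0.005] [ 3.13930956 -0.31438496  1.06659532] 0.009241129310093122 34.99980416614562 [0.0506 0.0084 0.0861] [-0.33  0.54  1.68  0.4   0.9  -0.08]
```

Call:
arm_command(fingers=[1, 1, 1, 1, 1, 1, 1, 1], travel=[[0.012, 0, 0], [0.026, 0, 0], [0.04, 0, 0], [0.054, 0, 0], [0.068, 0, 0], [0.08, 0, 0], [0.085, 0, 0], [0.085, 0, 0]], dr=[[0, 0, 0], [0, 0, 0], [0, 0, 0], [0, 0, 0], [0, 0, 0], [0, 0, 0], [0, 0, 0], [0, 0, 0]])

```text
time: 6.72
tool_pos: [0.617, 0.053, 0.1124]
tool_rot: [3.139, -0.315, 1.068]
contact_force: [-0.4, 0.3, 0.1]
opening: 0.0096
grip_force: 35.0
```

Run:
```python
from cell import *
from h import *
s=observe();print(s["time"],s["contact_force"].round(2),s["torque"].round(3),s["tool_rot"],s["opening"],s["grip_force"],inbox(s),s["qpos"].round(2))
p=inbox(s);a=-s["tool_rot"][1]
for nm,x,z in(("butt low",-.169,.001),("butt top",-.169,.021),("tip",.169,.004)):
    r=np.array([x-.016,z-.0047]);print(nm,p[0]+np.cos(a)*r[0]-np.sin(a)*r[1],p[2]+np.sin(a)*r[0]+np.cos(a)*r[1])
c=read_camera("side");cv2.imwrite("pics/s5.png",cv2.resize(c["color"][60:330,100:420],None,fx=2,fy=2))
```

```text
6.7167 [-0.44  0.34  0.13] [-0.33   0.169 -0.009] [ 3.13866574 -0.31466519  1.06763683] 0.009645169267131793 34.99993895413354 [0.1312 0.0093 0.1124] [-0.19  0.55  1.57  0.37  0.95  0.11]
butt low -0.043571367191618915 0.05162451801941588
butt top -0.04976132954578554 0.07064251912505261
tip 0.27690435714051687 0.15908758197067743
```

View pics/s5.png

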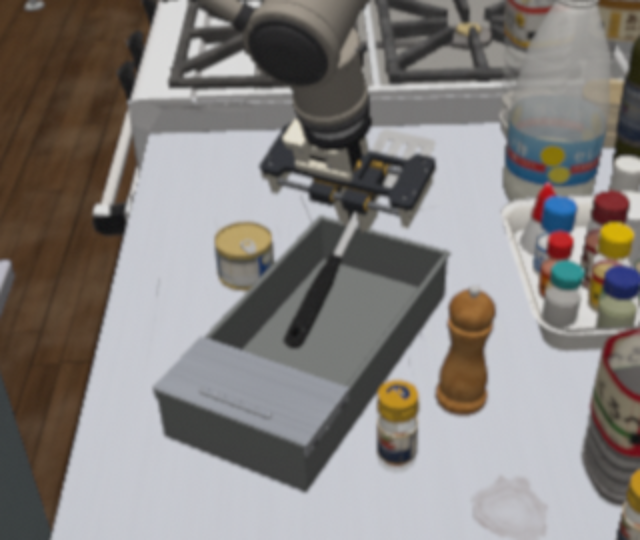

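The whole handle is out from under the cover (butt at about (293,338)). The tin, mill and jar are undisturbed. Straight up next.

Call:
arm_command(fingers=[1, 1, 1, 1, 1, 1, 1, 1], travel=[[0.005, 0, -0.016], [0.012, 0, -0.036], [0.019, 0, -0.058], [0.027, 0, -0.082], [0.034, 0, -0.105], [0.041, 0, -0.126], [0.0465, 0, -0.143], [0.0465, 0, -0.143]], dr=[[0, 0, 0], [0, 0, 0], [0, 0, 0], [0, 0, 0], [0, 0, 0], [0, 0, 0], [0, 0, 0], [0, 0, 0]])

```text
time: 7.43
tool_pos: [0.6176, 0.0508, 0.2663]
tool_rot: [3.133, -0.317, 1.067]
contact_force: [1.0, -0.5, -0.9]
opening: 0.0099
grip_force: 35.0
```

Call:
arm_command(fingers=[1, 1, 1, 1, 1, 1, 1, 1], travel=[[-0.005, 0, 0], [-0.01, 0, -0.003], [-0.012, 0, -0.006], [-0.015, 0, -0.01], [-0.015, 0, -0.015], [-0.015, 0, -0.015], [-0.015, 0, -0.015], [-0.015, 0, -0.015]], dr=[[0, -3, 0], [0, -7, 0], [0, -11, 0], [0, -15, 0], [0, -18, 0], [0, -18, 0], [0, -18, 0], [0, -18, 0]])

```text
time: 8.1
tool_pos: [0.6066, 0.0349, 0.2706]
tool_rot: [-3.141, -0.001, 1.064]
contact_force: [-0.5, 0.1, -0.9]
opening: 0.0098
grip_force: 35.0
```

Call:
arm_command(fingers=[1, 1, 1, 1, 1, 1], travel=[[0, 0, 0], [0, 0, 0], [0, 0, 0], [0, 0, 0], [0, 0, 0], [0, 0, 0]], dr=[[0, 0, 0], [0, 0, 0], [0, 0, 0], [0, 0, 0], [0, 0, 0], [0, 0, 0]])

```text
time: 8.6
tool_pos: [0.607, 0.035, 0.2719]
tool_rot: [3.14, -0.0, 1.064]
contact_force: [0.3, 0.3, -0.3]
opening: 0.0093
grip_force: 35.0
```

Run:
```python
from cell import *
from h import *
np.set_printoptions(precision=4,suppress=True)
s=observe();print(s["time"],s["contact_force"].round(2),s["tool_pos"],s["tool_rot"],s["qvel"],s["opening"],s["grip_force"],inbox(s))
c=read_camera("side");cv2.imwrite("pics/s6.png",c["color"])
w=read_camera("wrist");T=cloud(w)
for u,v in[(280,20),(240,30),(280,110),(280,150),(279,210)]:print(u,v,T[v,u])
c=read_camera("top");P=cloud(c);z=P[...,2]
for nm,(x,y) in dict(tin=(.471,.108),mill=(.724,-.138),jar=(.644,-.224)).items():
    m=(np.hypot(P[...,0]-x,P[...,1]-y)<.05)&(z>.03)&(z<.17)&((abs(((P-BC)@BR)[...,1])>.1));q=P[m];print(nm,q[:,2].max(),q.mean(0),len(q))
Q=dict(np.load("pics/top0.npz"));P=cloud(Q);z=P[...,2]
for nm,(x,y) in dict(tin=(.471,.108),mill=(.724,-.138),jar=(.644,-.224)).items():
    m=(np.hypot(P[...,0]-x,P[...,1]-y)<.05)&(z>.03)&(z<.17)&((abs(((P-BC)@BR)[...,1])>.1));q=P[m];print(nm,q[:,2].max(),q.mean(0),len(q))
```

```text
8.6 [ 0.32  0.31 -0.31] [0.607  0.035  0.2719] [ 3.1398 -0.0002  1.0644] [ 0.003   0.0015 -0.     -0.0006  0.0008 -0.0002] 0.009335988402392534 34.999827628489584 [0.1105 0.0091 0.2719]
280 20 [0.6914 0.1883 0.0017]
240 30 [0.6455 0.2022 0.0002]
280 110 [0.6458 0.1065 0.2727]
280 150 [0.6375 0.0914 0.2809]
279 210 [0.6245 0.069  0.2895]
tin 0.06336875469941519 [0.5062 0.1047 0.0576] 18
mill 0.16359154046261326 [ 0.7172 -0.1355  0.1118] 706
jar 0.10321921983718133 [ 0.6398 -0.2208  0.0858] 393
tin 0.0638635786670805 [0.4712 0.1077 0.0555] 905
mill 0.16408693976023858 [ 0.7172 -0.1356  0.1121] 704
jar 0.10349142059394588 [ 0.6397 -0.2208  0.0858] 395
```

View pics/s6.png

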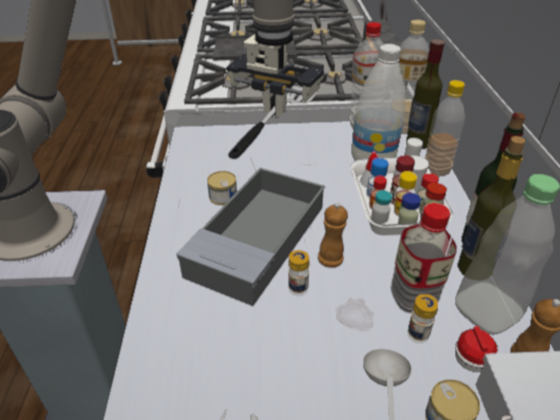

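The turner is held level at z ≈ 0.27. The box is empty, and the tin (222,187), mill (333,235) and jar (299,270) are where they were.

```bash
python3 -c "
from cell import *
print(hand_in())"
```

```text
the job is handed in; nothing more can be done
None
```

The turner is out of the box and handed in: still gripped, level and motionless at about 0.27 m (roughly 19 cm above the box top), with the tin, mill and jar where they started.

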